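# Prove the end switch of a shuttle feeder by hand

## Task

Check the end switch of the shuttle feeder before it is started: slide the carriage by its black handle away from the switch, fully to the parked end, then push the switch's orange roller away from the carriage until the switch clicks, hold it there for a moment without forcing it on past the click, and let it spring back. Leave the carriage parked and the things on the table where they stand.

Things in the scene. Friction and masses are not known exactly. Their poses are not given: they have to be found in the camera images.
- feeder: Fixed shuttle feeder: aluminium base plate 110 (x) x 330 (y) x 20 mm high; rods along its y with a carriage; blue limit-switch head at the +y end, at x +38 to +82, y +77 to +133 mm, up to z 98 mm. Origin: centre of the underside, on the table. +y runs from the parked end to the switch end; z up. The rods' end block at y +70 mm reaches z 50 mm.
- carriage (a joint): Slide of the grey carriage along the rods, m: 0 = at the switch, grows towards the feeder's -y, 0.12 = against its stop at the parked end. Friction about 2 N; stays where left. At 0 its steel striker blade (16 x 6 mm, up to z 133 mm, 48 mm nearer the switch than the handle's middle) ends 5 mm short of the roller; parked, it leaves 120 mm there.
- carriage_grip (a point): The carriage's black upright handle, 22 mm (feeder x) x 30 mm (feeder y), from z 52 to 130 mm; the point lies on its middle, 22 mm below its top. Axes as the feeder's.
- roller (a point): Centre of the free-turning orange roller (24 mm diameter, 16 mm wide along the feeder's x) on the switch's 70 mm steel lever, whose arm is on the roller's +x side. It turns about a shaft along feeder x at y +105, z 70 mm. At rest the lever leans 0.45 rad towards the carriage (roller at x +8, y +75, z 133 mm); it is pushed towards feeder +y, its arc rising to z 140 mm.
- lever (a joint): Turn of the lever, rad: 0 at rest, grows as the roller is pushed to feeder +y; a spring returns it. First a light free travel (about 2 N at the roller), unseen and different each time, 0.10 to 0.62 rad. Then the snap spring: the push climbs from 5 N to a peak of about 12 N some 0.10 rad on, falls by about 4 N as it clicks (some 0.17 rad on), then climbs again to 16 N; some 0.38 rad on is too far.
- pointer (a joint): Small orange pointer on the white dial on top of the blue head, rad; driven only by the switch. 0 (black mark) through the free travel; from then on about 3 rad for each rad of the lever. Above 0.40 the switch has clicked (green mark 0.55); above 1.00 it is forced too far (red mark 1.0). Falls back to 0 when the lever is let go.
- timer_mid (a point): White digital bench timer, 62x66x19 mm, lying in front of the feeder; the point is its centre. To be left alone.
- vial_bottle_mid (a point): Small white bottle with yellow cap, 35 mm diameter, 68 mm high, standing in front of the switch; the point is its centre. To be left alone.
- petri_mid (a point): Petri dish with red filling, 89 mm diameter, 15 mm high, behind the feeder; the point is its centre. To be left alone.
- amber_bottle_mid (a point): Amber bottle, 56 mm diameter, 115 mm high; the point is its centre. To be left alone.

How it is judged:
By the outcome, as a careful person would: the job done as asked, in the order asked, and still so for the second after the job is handed in, with the robot touching nothing.
It also fails if it takes over 56 s, if anything falls off the work surface, if the arm or the gripper's body presses on something with over 40 N, if the wrist force passes 120 N, or if a joint passes its speed limit or range.

## Robot

A 7-joint arm with a two-finger parallel gripper is mounted at the origin on a cart in front of the work surface, level with it; the furniture and walls round the work are solid. World frame = base frame: x ahead of the robot, y to its left, z up, the work surface at z = 0. Lengths are in mm, angles in rad, forces in N, time in s.
With the tool pointing down it reaches from about 400 to 925 mm from the base axis. Payload 4.1 kg.
Tool frame: the origin (TCP) lies midway between the tips of the shut fingers; the grasp point (between the pads) lies arm.grip_depth behind it (arm.grip_depth is the distance from the TCP to the grasp point, in mm); z points along the fingers, y is the line along which they close (so a half turn about z gives the same grasp; the last joint's range is limited). The gripper opens to 85 mm and grips with 20 to 120 N. Pads are 22 mm wide; open, the fingers measure 114 mm over their backs; the gripper's body (76 mm by 85 mm) begins 54 mm behind the grasp point. The pads swing forward as they close: fully open they stand 13 mm farther back than shut.
Start: joints at [1.059, 0.398, 0.045, 1.537, -0.019, 1.207, -0.051], TCP at [260.803, -595.42, 231.347] pointing down, gripper open.
Joint ranges: [-2.82, 2.82], [-0.49, 2.23], [-1.37, 1.46], [0, 2.46], [-1.36, 4.5], [0.23, 2], [-2.94, 2.94]. Speed limits (rad/s): [2.57, 2.57, 3.14, 3.14, 3.14, 3.14, 3.14].

## Interface

Orientations are given as a rotation vector (axis times angle).
In Python, from workcell import arm, imaging gives the robot as it stands.
- The arm moves only by the shell command python3 -m pendant 'ROWS' [OPENING] [FORCE]. ROWS is JSON, one flat list of numbers, 4 for each row, row after row: the shift along the world's x, y, z in m, then the turn about the world's z in degrees. In form: [tx, ty, tz, turn, tx, ty, tz, turn, ...]. A call has 1 to 5 rows; each row is the pose to reach, as a shift and turn from the pose commanded when the call began; what a row does not reach only later rows make up. A row lasts 1/12 s, in which the tool goes at most 41.7 mm and 7.16 degrees, less where a joint would pass 70% of its speed; a pose out of reach is approached as far as the arm can. A call with a gripper value outside its range is refused whole. OPENING is the opening, from 0 (shut) to 1 (fully open), set as the call begins (- or left out, the last holds). The fingers move at their own pace and stop on an object; FORCE is the grip in N (left out, the last holds). Time passes only in rows, so rows that repeat a pose let the fingers close. It gives the time, the measured TCP pose, the force, the opening and the grip force at its end, in the units of the state.
- arm.read_state(): the state, without advancing time (a new reading comes with each control period).
- imaging.snapshot(name): name is "scene" or "top" or "wrist"; returns (picture, depth): 400x640x3 uint8, red, green, blue; 400x640 float32, mm along the optical axis (not along the pixel's ray), 0 where there is no reading.
- imaging.camera_params(name): a dict with "fx", "fy", "cx", "cy" (pixels), "origin" and "attitude" of the camera in the world. Camera axes: x right, y down, z forward; pixel columns grow to the right and rows downward; lengths in mm; the calibration is good to about 2 mm. A picture is of the moment at which its call begins: read the wrist's pose just before it. camera_params takes no time and is no camera call; for the wrist camera it gives the pose at the moment of the call.
- arm.finish_job(): hands the job in; it is judged then, once.
The state is a dict: "time_s": time; "qpos": joint angles; "qd": joint speeds; "joint_efforts": joint torques, N m; "tcp_pos": TCP position; "tcp_rot": TCP orientation; "wrist_force": force on the tool from outside, world axes, zero at the start; "torque": the same for the moment, N m; "gripper_width": finger opening in mm; "gripper_force": force on a finger pad.
Only numpy, scipy, OpenCV 4.12 (cv2) and the standard library are available. Lean on these libraries where they do the work, as an engineer would, in place of code of your own. Each camera call takes 0.05 s, during which the arm holds its last target. There are 200 camera calls.

## Working session

There is one attempt and no reset: what is moved stays moved. The work goes in short steps, Python scripts to look and compute and a shell command to move; the robot and the scene stay as the last step left them, time stands still between calls to the robot, and variables do not carry over. Pictures are saved under pics/ and viewed, at most 10 in all, crops included, and the job is handed in when it is done.

```bash
mkdir -p pics; ls
python3 - <<'E'
from workcell import arm, imaging
import cv2, numpy as np
print(arm.read_state(), arm.grip_depth)
for n in ("scene","top"):
    p,d=imaging.snapshot(n); cv2.imwrite(f"pics/{n}0.png",p[:,:,::-1]); np.savez(f"pics/{n}0.npz",p=p,d=d)
    print(n,imaging.camera_params(n))
E
```

```text
pics
{'time_s': 0.0, 'qpos': array([ 1.05899789,  0.39920045,  0.04501435,  1.53789487, -0.01870195,
        1.20686288, -0.05072085]), 'qd': array([ 0.00106789, -0.00219151, -0.00279787, -0.00174279, -0.00152354,
       -0.00191751, -0.00144115]), 'joint_efforts': array([ 3.93707405e-04, -4.75119030e+01,  1.36445940e+00, -2.54217535e+01,
        1.13354204e-02,  9.32346418e-03, -2.53603355e-05]), 'tcp_pos': array([ 260.54142096, -594.80981972,  230.25097366]), 'tcp_rot': array([-3.07304454e+00, -6.43610637e-01,  8.17719190e-04]), 'wrist_force': array([-0.44579309,  0.37339562,  0.06657126]), 'torque': array([-0.02469081, -0.01435315, -0.0680367 ]), 'gripper_force': 0.0, 'gripper_width': 85.20378087594413} 18.700000000000003
scene {'fx': 405.1084259268256, 'fy': 405.1084259268256, 'cx': 322.20087201599557, 'cy': 203.53342098720464, 'origin': array([ 197.04364064, -416.92189111,  725.81176158]), 'attitude': array([-2.21111481,  0.88812442, -0.36990601])}
top {'fx': 479.6766639852056, 'fy': 479.6766639852056, 'cx': 314.94382801446415, 'cy': 205.50698536389405, 'origin': array([ 414.8680776 ,   45.56879929, 1035.00091235]), 'attitude': array([-2.14751709,  2.09246198, -0.20373826])}
```

View pics/scene0.png

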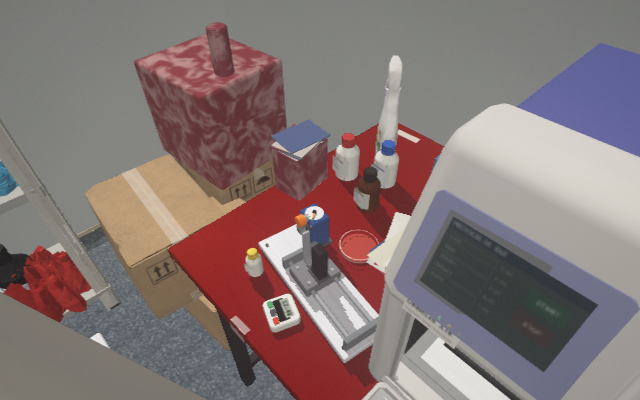

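View pics/top0.png

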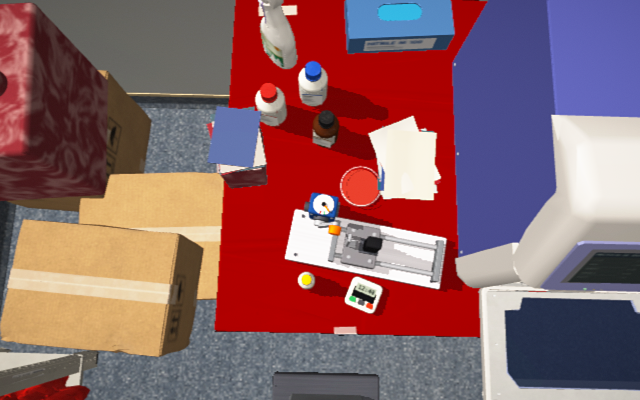

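The scene picture shows the feeder at about (320,290), the roller at (302,221), the handle at (320,262) and the dial at (314,213). In the top picture the plate spans (287..447, 210..288), with the handle at (373,243) and the roller at (334,230). A tall machine stands to the right, between the start pose and the feeder.

```bash
cat > h.py <<'E'
import numpy as np, cv2
from scipy.spatial.transform import Rotation as R
from workcell import arm, imaging
def cloud(d,c):
    v,u=np.mgrid[:400,:640]; P=np.stack([(u-c["cx"])/c["fx"]*d,(v-c["cy"])/c["fy"]*d,d],-1)
    return P@R.from_rotvec(c["attitude"]).as_matrix().T+c["origin"]
def ray(uv,c,z):
    r=R.from_rotvec(c["attitude"]).as_matrix()@np.array([(uv[0]-c["cx"])/c["fx"],(uv[1]-c["cy"])/c["fy"],1])
    return c["origin"]+r*(z-c["origin"][2])/r[2]
def proj(p,c):
    q=R.from_rotvec(c["attitude"]).as_matrix().T@(np.asarray(p)-c["origin"]); return np.array([c["fx"]*q[0]/q[2]+c["cx"],c["fy"]*q[1]/q[2]+c["cy"]])
E
python3 - <<'E'
from h import *
C={n:imaging.camera_params(n) for n in("scene","top")}
D={n:np.load(f"pics/{n}0.npz") for n in C}
H=np.full((14,20),-999.)
for n in C:
    P=cloud(D[n]["d"],C[n]); ok=(D[n]["d"]>0)
    p=P[ok]; i=((p[:,0]+100)//75).astype(int); j=((600-p[:,1])//75).astype(int)
    m=(i>=0)&(i<14)&(j>=0)&(j<20); np.maximum.at(H,(i[m],j[m]),p[m,2])
print("cols y from",[int(600-75*k) for k in range(20)])
for k in range(13,-1,-1): print(int(-100+75*k),H[k].astype(int))
c=C["top"]; p=D["top"]["p"].astype(int); P=cloud(D["top"]["d"],c)
hsv=cv2.cvtColor(D["top"]["p"],cv2.COLOR_RGB2HSV)
roi=np.zeros((400,640),bool); roi[190:320,270:460]=1
# plate: non-red low sat, height 12..28 
m=(roi&(hsv[...,1]<70)&(hsv[...,2]>120)&(P[...,2]>10)&(P[...,2]<30)).astype(np.uint8)
m=cv2.morphologyEx(m,cv2.MORPH_OPEN,np.ones((3,3)))
n,l,s,_=cv2.connectedComponentsWithStats(m); print(s)
ys,xs=np.nonzero(roi&~((hsv[...,1]>150)&((hsv[...,0]<8)|(hsv[...,0]>172))))
# table-red complement => feeder outline
nm=np.zeros((400,640),np.uint8); nm[ys,xs]=1
nm=cv2.morphologyEx(nm,cv2.MORPH_OPEN,np.ones((5,5)))
n,l,s,_=cv2.connectedComponentsWithStats(nm); print(s)
def blob(name,mask):
    n,l,s,ce=cv2.connectedComponentsWithStats((mask&roi).astype(np.uint8)); k=1+np.argmax(s[1:,4]); q=P[l==k]; 
    print(name,s[k],ce[k],np.median(q,0).round(1),np.percentile(q[:,2],[5,95]).round()); return ce[k]
o=blob("roller",(hsv[...,1]>170)&(hsv[...,0]>9)&(hsv[...,0]<20)&(P[...,2]>100)); print(ray(o,c,143))
b=blob("handle",(hsv[...,2]<60)&(P[...,2]>110)); print(ray(b,c,130))
w=blob("dial",(hsv[...,1]<60)&(hsv[...,2]>150)&(P[...,2]>85)); print(ray(w,c,98))
y=blob("cap",(hsv[...,1]>150)&(hsv[...,0]>22)&(hsv[...,0]<35)); print(ray(y,c,68))
E
python3 -c "
import cv2;a=cv2.imread('pics/top0.png')[185:305,270:460];cv2.imwrite('pics/crop0.png',cv2.resize(a,None,fx=4,fy=4,interpolation=cv2.INTER_CUBIC))"
```

```text
cols y from [600, 525, 450, 375, 300, 225, 150, 75, 0, -75, -150, -225, -300, -375, -450, -525, -600, -675, -750, -825]
875 [-740 -738 -744 -999    3   89  137  128    6    4    5  454  454 -999
 -999 -999 -999 -999 -999 -999]
800 [-999 -450 -449 -445    4  128  128  128    6   53   54  454  454  452
 -999 -999 -999 -999 -999 -999]
725 [-441 -443 -443 -443  157  157   88  118   57   58   53  454  454  454
 -999 -999 -999 -999 -999 -999]
650 [-443 -442 -440 -442  156  158  152    5   20   48   48  458  458  454
 -999 -999 -999 -999 -999 -999]
575 [-156 -159 -440 -439  152  151   24  107   91   48   47  500  500  500
 -999 -999 -999 -999 -999 -999]
500 [-150 -152 -152 -441    5    6   25  147  141  132   53  501  500  501
  470 -999 -999 -999 -999 -999]
425 [-152 -151 -151 -441    5    6   52   71   53   52   55  461  462  465
  460   68   62 -999 -999 -999]
350 [-151 -150 -150 -444    5    5    5    6   23   22    7   67   63   62
   61   61   61 -999 -999 -999]
275 [-151 -150 -151 -735    2    4    5    3    7    4    3   67   63   61
   61   62 -999 -999 -999 -999]
200 [-256 -157 -1
[... 978 characters left out ...]
  380    190     54     10    479]
 [   285    193    162     96   8880]
 [   455    258      5      6     30]
 [   298    272     17     17    244]
 [   345    277     37     34    886]]
roller [329 225  12  11  63] [336.22222222 230.28571429] [542.5   7.4 141.5] [135. 145.]
[542.19141359   7.29709958 143.        ]
handle [365 237  17  13 188] [373.06914894 242.96276596] [521.6 -63.6 128.3] [120. 132.]
[521.65321607 -63.44083305 130.        ]
dial [313 194  21  21 298] [322.88926174 203.53020134] [602.   33.6  99. ] [ 96. 102.]
[601.66629119  32.84587392  98.        ]
cap [302 275  10  10  77] [306.06493506 279.37662338] [453.2  62.6  67.6] [65. 70.]
[452.61250663  62.4861866   68.        ]
```

View pics/crop0.png

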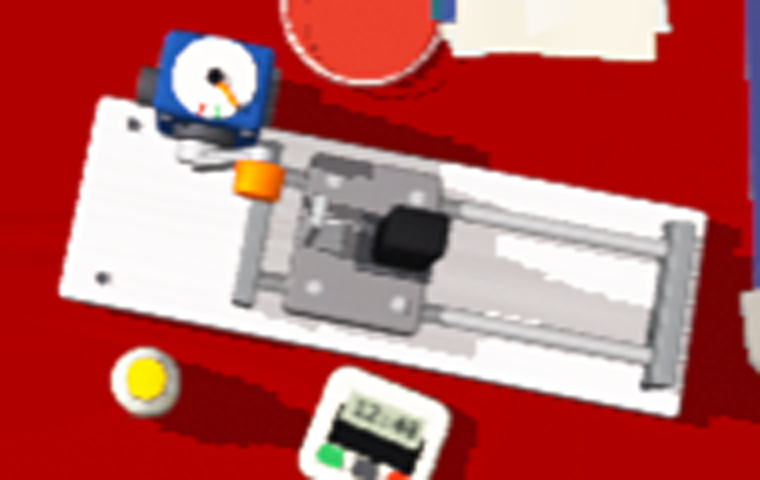

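The crop, at 4x, shows the plate corners at crop pixels (102,97), (707,213), (678,415) and (62,297). The pointer is at rest, and the feeder axes lie close to the world axes.

```bash
cat >> h.py <<'E'
def W(p):  # feeder mm -> world
    F=np.load("pics/F.npy"); return np.array([*(F[:2]+np.array([[np.cos(F[2]),-np.sin(F[2])],[np.sin(F[2]),np.cos(F[2])]])@np.array(p[:2])),p[2]])
E
python3 - <<'E'
from h import *
c=imaging.camera_params("top"); D=np.load("pics/top0.npz")
K=[ray((270+u/4-.4,185+v/4-.4),c,20)[:2] for u,v in((102,97),(707,213),(678,415),(62,297))]
TL,TR,BR,BL=K; print(np.round(K,1)); L=lambda a,b:np.linalg.norm(a-b)
print("lengths",L(TL,TR),L(BL,BR),L(TL,BL),L(TR,BR))
d=(TL-TR)+(BL-BR); ex=(TL-BL)+(TR-BR)
yaw1=np.arctan2(-d[0],d[1]); yaw2=np.arctan2(ex[1],ex[0]); print("yaw",yaw1,yaw2)
ctr=np.mean(K,0); np.save("pics/F.npy",[*ctr,yaw1]); print(ctr)
for n,p in dict(roller=(8,75,143),dial=(60,105,98)).items(): print(n,W(p))
F=np.load("pics/F.npy"); R2=np.array([[np.cos(yaw1),-np.sin(yaw1)],[np.sin(yaw1),np.cos(yaw1)]])
for n,q in dict(handle=(521.65,-63.44),roller=(542.2,7.3),dial=(601.67,32.85)).items(): print(n,"in feeder",(np.array(q)-F[:2])@R2)
# machine near edges
for n in("top","scene"):
    D=np.load(f"pics/{n}0.npz");P=cloud(D["d"],imaging.camera_params(n))[D["d"]>0]
    for y in range(-150,-500,-25):
        s=P[(P[:,1]<y)&(P[:,1]>y-25)&(P[:,2]>90)&(P[:,0]>250)]
        if len(s): print(n,y,"xmin",np.percentile(s[:,0],[0.5,3]).round(),"z",np.percentile(s[:,2],[1,99]).round(),len(s))
E
```

```text
[[ 604.    91.3]
 [ 549.6 -232.6]
 [ 443.2 -214.7]
 [ 496.2  108.8]]
lengths 328.5035421815629 327.8168488141165 109.22525160047502 107.96437352084587
yaw -0.16433476275852774 -0.16380807800618488
[523.22661058 -61.80798069]
roller [543.38853675  10.87280586 143.        ]
dial [599.59584452  31.96163117  98.        ]
handle in feeder [-1.28837756 -1.86795911]
roller in feeder [ 7.41197301 71.28088914]
dial in feeder [ 61.90087755 106.21572393]
top -250 xmin [450. 464.] z [ 98. 495.] 29923
top -275 xmin [439. 447.] z [332. 499.] 6100
top -300 xmin [437. 449.] z [336. 499.] 5870
top -325 xmin [437. 444.] z [331. 498.] 4039
top -350 xmin [437. 443.] z [332. 459.] 2862
top -375 xmin [438. 439.] z [332. 453.] 622
top -400 xmin [438. 438.] z [330. 365.] 117
scene -150 xmin [1156. 1157.] z [272. 448.] 1058
scene -175 xmin [1156. 1157.] z [314. 455.] 920
scene -200 xmin [1156. 1157.] z [356. 461.] 720
scene -225 xmin [1157. 1158.] z [383. 467.] 716
scene -250 xmin [445. 448.] z [114. 497.] 4002
scene -275 xmin [439. 442.] z [ 99. 500.] 8444
scene -300 xmin [436. 439.] z [158. 500.] 7971
scene -325 xmin [436. 439.] z [316. 500.] 8199
scene -350 xmin [436. 439.] z [315. 500.] 8442
scene -375 xmin [438. 440.] z [318. 500.] 8518
scene -400 xmin [438. 440.] z [317. 500.] 8303
scene -425 xmin [438. 440.] z [315. 495.] 7099
scene -450 xmin [439. 442.] z [335. 462.] 4891
scene -475 xmin [453. 455.] z [353. 426.] 2431
```

```bash
python3 -m pendant '[0.006,0.036,0,4, 0.012,0.073,0,8, 0.018,0.11,0,12, 0.023,0.147,0,16, 0.028,0.184,0,20]' 1
python3 -m pendant '[0.006,0.036,0,5, 0.012,0.073,0,10, 0.024,0.108,0,15, 0.040,0.142,0,20, 0.055,0.175,0,25]'
python3 - <<'E'
from h import *
s=arm.read_state(); print(s["tcp_pos"],s["tcp_rot"],s["qpos"],s["wrist_force"],s["time_s"])
c=imaging.camera_params("wrist"); T=R.from_rotvec(s["tcp_rot"]); print("cam in tool",T.inv().apply(c["origin"]-s["tcp_pos"]), "tool y",T.apply([0,1,0]),"tool x",T.apply([1,0,0]))
E
```

```text
time_s: 0.52
tcp_pos: [288.7, -409.3, 230.8]
tcp_rot: [-2.914, -1.173, 0.0]
wrist_force: [0.7, -0.1, 0.7]
gripper_width: 85.1
gripper_force: 0.0
time_s: 0.93
tcp_pos: [343.7, -234.5, 231.2]
tcp_rot: [2.591, 1.776, -0.0]
wrist_force: [0.4, 0.5, 0.8]
gripper_width: 85.5
gripper_force: 0.0
[ 343.67406501 -234.47902098  231.22925617] [ 2.59081955e+00  1.77649252e+00 -2.91313792e-04] [ 0.76590613 -0.02171361 -0.26507921  2.04835906 -0.00604667  1.11409083
  0.13486722] [0.42179377 0.45810551 0.80892019] 0.9333
cam in tool [  76.55085223    0.80115786 -142.06153966] tool y [ 9.32801962e-01 -3.60389367e-01  7.00506640e-05] tool x [ 3.60389372e-01  9.32801922e-01 -2.72914434e-04]
```

```bash
python3 -m pendant '[0.02,0.033,0,2.5, 0.048,0.062,0,5, 0.078,0.09,0,7.5, 0.108,0.117,0,10, 0.138,0.143,0,11.7]'
python3 -m pendant '[0.024,0.017,0,0, 0.040,0.028,0,0, 0.040,0.028,-0.03,0, 0.040,0.028,-0.06,0, 0.040,0.028,-0.06,0]'
python3 - <<'E'
from h import *
s=arm.read_state(); print(s["tcp_pos"],R.from_rotvec(s["tcp_rot"]).apply([0,1,0]),s["wrist_force"],s["time_s"])
c=imaging.camera_params("wrist")
p,d=imaging.snapshot("wrist"); cv2.imwrite("pics/w1.png",p[:,:,::-1]); np.savez("pics/w1.npz",p=p,d=d)
for n,q in dict(handle=(-1.3,-1.9,130),dial=(60,105,98),roller=(8,75,133)).items(): print(n,W(q),proj(W(q),c))
E
```

```text
time_s: 1.35
tcp_pos: [482.6, -91.6, 231.3]
tcp_rot: [2.398, 2.029, -0.0]
wrist_force: [0.6, -1.1, 0.1]
gripper_width: 85.2
gripper_force: 0.0
time_s: 1.77
tcp_pos: [517.4, -65.0, 165.8]
tcp_rot: [-2.393, -2.023, 0.012]
wrist_force: [-1.9, -0.5, -0.8]
gripper_width: 85.7
gripper_force: 0.0
[517.372408   -64.95310421 165.78306036] [ 0.98598469 -0.16643465 -0.01156284] [-1.88380837 -0.50021215 -0.78617061] 1.7667
handle [521.63329238 -63.46970783 130.        ] [327.1130015  222.09352494]
dial [599.59584452  31.96163117  98.        ] [429.76153649  35.79940265]
roller [543.38853675  10.87280586 133.        ] [345.30734285  88.00794077]
```

View pics/w1.png

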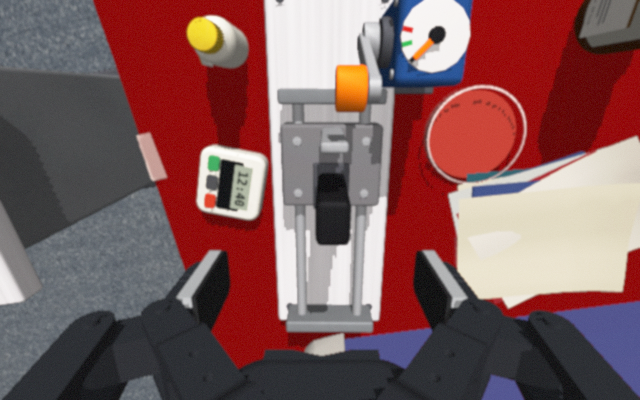

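The wrist picture shows the handle top at (333,222) against a predicted (327,222), and the roller at (351,88). The handle is between the open fingers, and the feeder x correction is about +1 mm.

```bash
python3 -m pendant '[0.001,0,-0.03,0, 0.001,0,-0.06,0, 0.001,0,-0.081,0, 0.001,0,-0.081,0, 0.001,0,-0.081,0]'
python3 -m pendant '[0,0,0,0,0,0,0,0,0,0,0,0,0,0,0,0,0,0,0,0]' 0 30
python3 -m pendant '[0,0,0,0,0,0,0,0,0,0,0,0,0,0,0,0,0,0,0,0]'
```

```text
time_s: 2.23
tcp_pos: [523.1, -65.8, 91.3]
tcp_rot: [2.401, 2.026, 0.0]
wrist_force: [0.2, 0.1, -0.1]
gripper_width: 85.6
gripper_force: 0.0
time_s: 2.65
tcp_pos: [523.3, -65.5, 91.2]
tcp_rot: [2.4, 2.026, 0.001]
wrist_force: [-0.6, -0.3, -0.7]
gripper_width: 25.4
gripper_force: 0.0
time_s: 3.07
tcp_pos: [524.0, -65.7, 91.2]
tcp_rot: [2.399, 2.025, 0.002]
wrist_force: [1.7, -0.1, 5.2]
gripper_width: 21.4
gripper_force: 35.8
```

```bash
python3 -m pendant '[-0.0025,-0.0148,0,0, -0.0057,-0.0345,0,0, -0.0090,-0.0543,0,0, -0.0123,-0.074,0,0, -0.0147,-0.0888,0,0]'
python3 -m pendant '[-0.0025,-0.0148,0,0, -0.0037,-0.0222,0,0, -0.0041,-0.0246,0,0, -0.0041,-0.0246,0,0]'
```

```text
time_s: 3.48
tcp_pos: [508.8, -154.4, 91.2]
tcp_rot: [2.4, 2.026, 0.003]
wrist_force: [1.3, 2.6, 6.8]
gripper_width: 21.8
gripper_force: 36.0
time_s: 3.82
tcp_pos: [505.4, -174.4, 91.2]
tcp_rot: [-2.397, -2.027, -0.008]
wrist_force: [1.3, 8.1, 8.4]
gripper_width: 21.6
gripper_force: 36.2
```

```bash
python3 -m pendant '[0,0,0,0, 0,0,0,0, 0,0,0,0]'
python3 -m pendant '[-0.0003,-0.002,0,0,-0.0007,-0.004,0,0, -0.0007,-0.004,0,0, -0.0007,-0.004,0,0, -0.0007,-0.004,0,0]'
```

```text
time_s: 4.07
tcp_pos: [505.4, -174.5, 91.2]
tcp_rot: [-2.397, -2.027, -0.007]
wrist_force: [0.5, 8.1, 7.9]
gripper_width: 22.0
gripper_force: 36.2
time_s: 4.48
tcp_pos: [505.4, -174.5, 91.2]
tcp_rot: [-2.392, -2.027, -0.012]
wrist_force: [1.6, 15.3, 8.4]
gripper_width: 21.2
gripper_force: 36.4
```

```bash
python3 -m pendant '[0.0009,0.0055,0,0,0.0009,0.0055,0,0]'
python3 -m pendant '[0,0,0,0,0,0,0,0,0,0,0,0,0,0,0,0,0,0,0,0]' 1
python3 -m pendant '[0,0,0.03,0,0,0,0.06,0,0,0,0.095,0,0,0,0.095,0,0,0,0.095,0]'
python3 - <<'E'
from h import *
for n in("top","wrist"):
    p,d=imaging.snapshot(n); cv2.imwrite(f"pics/{n}2.png",p[:,:,::-1])
c=imaging.camera_params("wrist"); s=arm.read_state(); print(s["tcp_pos"],s["time_s"])
print([proj(W(q),c).round() for q in((0,-112,130),(8,75,133),(60,105,98))])
t=imaging.camera_params("top"); print(proj(W((0,-112,130)),t))
E
```

```text
time_s: 4.65
tcp_pos: [505.4, -174.5, 91.2]
tcp_rot: [-2.398, -2.028, -0.004]
wrist_force: [0.8, 4.5, 8.0]
gripper_width: 21.5
gripper_force: 36.1
time_s: 5.07
tcp_pos: [503.7, -177.6, 89.9]
tcp_rot: [-2.4, -2.026, 0.001]
wrist_force: [-0.5, 0.3, 0.3]
gripper_width: 80.1
gripper_force: 0.0
time_s: 5.48
tcp_pos: [505.6, -177.9, 187.5]
tcp_rot: [2.398, 2.023, 0.003]
wrist_force: [-0.0, 0.3, -1.4]
gripper_width: 85.2
gripper_force: 0.0
[ 503.40566747 -177.42237305  184.5890118 ] 5.5833
[array([321., 207.]), array([ 336., -163.]), array([ 428., -185.])]
[430.75632939 253.30292683]
```

View pics/wrist2.png

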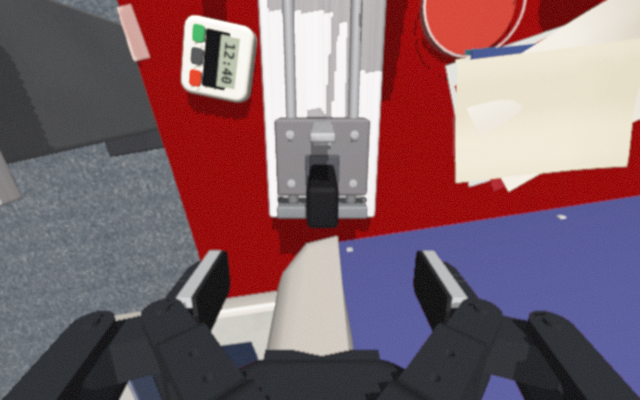

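The wrist picture shows the carriage plate at (322,157) against the end block at (320,210). The handle is at (321,210), as predicted for parked. The travel and the 15 N push without motion agree, so the carriage is at its stop. Next, the roller.

```bash
python3 -m pendant '[0.005,0.030,0,0,0.011,0.061,0,0,0.0175,0.097,0,0,0.0235,0.130,0,0,0.0272,0.150,0,0]' 0
python3 -m pendant '[0,0,-0.03,0,0,0,-0.055,0,0,0,-0.067,0,0,0,-0.067,0,0,0,-0.067,0]'
cat > look.py <<'E'
import sys; from h import *
s=arm.read_state(); c=imaging.camera_params("wrist"); p,d=imaging.snapshot("wrist"); 
F=np.load("pics/F.npy"); cs,sn=np.cos(F[2]),np.sin(F[2]); q=s["tcp_pos"][:2]-F[:2]
print("feeder xy",cs*q[0]+sn*q[1],-sn*q[0]+cs*q[1],"z",s["tcp_pos"][2],"Fy",np.dot(s["wrist_force"][:2],[-sn,cs]),s["time_s"],proj(W((60,105,98)),c))
cv2.imwrite(f"pics/{sys.argv[1]}.png",p[:,:,::-1])
E
python3 look.py w3
```

```text
time_s: 6.0
tcp_pos: [530.4, -22.8, 183.7]
tcp_rot: [-2.393, -2.03, 0.001]
wrist_force: [-0.2, 1.0, 0.4]
gripper_width: 25.5
gripper_force: 0.0
time_s: 6.42
tcp_pos: [530.6, -27.6, 117.4]
tcp_rot: [-2.399, -2.025, 0.003]
wrist_force: [0.4, -0.7, 0.1]
gripper_width: -0.0
gripper_force: 0.0
feeder xy 1.6395658017408659 34.96802548555352 z 117.35163525070955 Fy -0.6292462840662012 6.4167 [437.96259939 106.38642411]
```

View pics/w3.png

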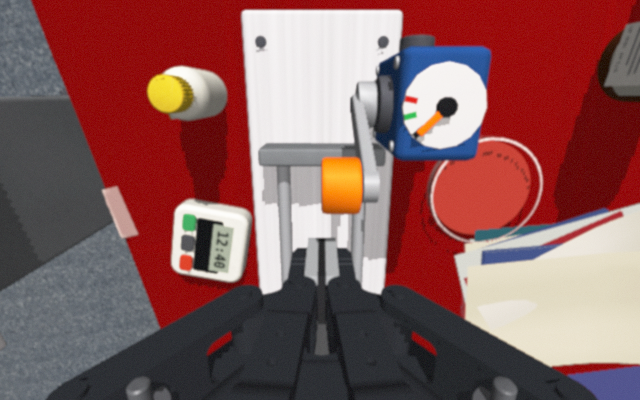

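The wrist picture shows the shut fingers at (322,265), the roller at (342,185) and the dial hub at (447,106). The pointer tip is at (416,135) on the black mark, green is at (409,117) and red at (411,100). The dial can be read while pushing.

```bash
cat > look.py <<'E'
import sys; from h import *
s=arm.read_state(); c=imaging.camera_params("wrist"); p,d=imaging.snapshot("wrist")
F=np.load("pics/F.npy"); cs,sn=np.cos(F[2]),np.sin(F[2]); q=s["tcp_pos"][:2]-F[:2]
u,v=proj(W((60,105,98)),c); h=cv2.cvtColor(p,cv2.COLOR_RGB2HSV).astype(int); Y,X=np.mgrid[:400,:640]
near=(X-u-8)**2+(Y-v)**2
g=lambda m:np.array([X[m].mean(),Y[m].mean()]) if m.any() else np.array([np.nan]*2)
hub=g((near<15**2)&(h[...,2]<70)); n=(X-hub[0])**2+(Y-hub[1])**2<43**2; sat=h[...,1]>120
G=lambda lo,hi:np.degrees(np.arctan2(*(lambda w:(w[1],w[0]))(g(n&sat&(h[...,2]>90)&(h[...,0]>=lo)&(h[...,0]<=hi))-hub)))%360
print("y %.1f Fy %.1f F %s t %.2f"%(-sn*q[0]+cs*q[1],np.dot(s["wrist_force"][:2],[-sn,cs]),s["wrist_force"].round(1),s["time_s"]),"hub",hub.round(),"pointer %.0f green %.0f red %.0f"%(G(9,22),G(45,90),G(174,180)))
if len(sys.argv)>1: cv2.imwrite(f"pics/{sys.argv[1]}.png",p[:,:,::-1])
E
python3 look.py
python3 -m pendant '[0.0013,0.0079,0,0,0.0026,0.0158,0,0,0.0026,0.0158,0,0]' >/dev/null; python3 look.py
python3 -m pendant '[0.0007,0.0039,0,0,0.0007,0.0039,0,0]' >/dev/null; python3 look.py
python3 -m pendant '[0.0007,0.0039,0,0,0.0007,0.0039,0,0]'>/dev/null; python3 look.py
```

```text
y 35.1 Fy 0.6 F [-0.5  0.7 -0.2] t 6.47 hub [443. 107.] pointer 136 green 166 red 15
y 53.8 Fy -0.4 F [ 0.7 -0.6  0.4] t 6.77 hub [438. 146.] pointer 136 green 168 red 5
y 55.7 Fy -0.8 F [ 0.5 -0.9  0.3] t 6.98 hub [438. 149.] pointer 137 green 168 red 4
y 59.8 Fy -1.3 F [ 1.6 -1.6 -0.7] t 7.20 hub [438. 158.] pointer 137 green 168 red 4
```

```bash
python3 -m pendant '[0.0005,0.003,0,0,0.0005,0.003,0,0]' >/dev/null; python3 look.py
python3 -m pendant '[0.0005,0.003,0,0,0.0005,0.003,0,0]' >/dev/null; python3 look.py
python3 -m pendant '[0.0005,0.003,0,0,0.0005,0.003,0,0]' >/dev/null; python3 look.py
python3 -m pendant '[0.0005,0.003,0,0,0.0005,0.003,0,0]' >/dev/null; python3 look.py
```

```text
y 62.8 Fy -0.9 F [ 0.4 -1.  -0.7] t 7.42 hub [438. 164.] pointer 137 green 168 red 2
y 66.0 Fy -0.3 F [ 1.2 -0.5 -0. ] t 7.63 hub [437. 170.] pointer 137 green 169 red 4
y 69.0 Fy -1.5 F [-0.4 -1.4 -0.2] t 7.85 hub [437. 175.] pointer 137 green 169 red 1
y 72.1 Fy -1.3 F [ 0.7 -1.4  0.4] t 8.07 hub [436. 181.] pointer 138 green 169 red 10
```

```bash
python3 -m pendant '[0.0005,0.003,0,0,0.0005,0.003,0,0]' >/dev/null; python3 look.py
python3 -m pendant '[0.0005,0.003,0,0,0.0005,0.003,0,0]' >/dev/null; python3 look.py w4
```

```text
y 75.1 Fy -1.4 F [ 1.  -1.6  0.2] t 8.28 hub [435. 187.] pointer 137 green 169 red 21
y 77.0 Fy -4.9 F [ 0.9 -5.1 -0.9] t 8.50 hub [435. 190.] pointer 137 green 169 red 30
```

View pics/w4.png

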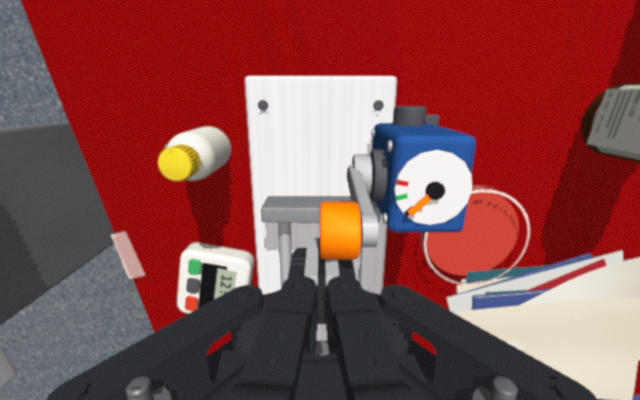

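The picture shows the fingers against the roller at (340,230), with the lever moved and the pointer still on the black mark (410,217). The force has just risen to 5 N, so the free travel is over. I'll go on in small steps.

```bash
python3 -m pendant '[0.0005,0.003,0,0,0.0005,0.003,0,0]' >/dev/null; python3 look.py
python3 -m pendant '[0.0003,0.002,0,0,0.0003,0.002,0,0]' >/dev/null; python3 look.py
python3 -m pendant '[0.0003,0.002,0,0,0.0003,0.002,0,0]' >/dev/null; python3 look.py
```

```text
y 79.1 Fy -5.8 F [-0.9 -5.7 -0.4] t 8.72 hub [435. 194.] pointer 140 green 170 red 42
y 80.5 Fy -6.0 F [-0.2 -6.1 -0.1] t 8.93 hub [434. 196.] pointer 142 green 169 red 39
y 81.5 Fy -8.4 F [-0.3 -8.4  0. ] t 9.15 hub [434. 198.] pointer 144 green 170 red 22
```

```bash
python3 -m pendant '[0.0005,0.003,0,0,0.0005,0.003,0,0]' >/dev/null; python3 look.py
python3 -m pendant '[0.0003,0.002,0,0,0.0003,0.002,0,0]' >/dev/null; python3 look.py
python3 -m pendant '[0.0003,0.002,0,0,0.0003,0.002,0,0]' >/dev/null; python3 look.py
```

```text
y 83.1 Fy -10.8 F [ -0.1 -10.9   1.2] t 9.37 hub [434. 201.] pointer 145 green 170 red 40
y 84.1 Fy -11.8 F [ -0.4 -11.9  -0. ] t 9.58 hub [434. 203.] pointer 146 green 170 red 31
y 86.0 Fy -11.9 F [ -0.6 -11.9  -0.5] t 9.80 hub [434. 206.] pointer 150 green 170 red 25
```

```bash
python3 -m pendant '[0.0003,0.0015,0,0,0.0003,0.0015,0,0]' >/dev/null; python3 look.py
python3 -m pendant '[0.0003,0.0015,0,0,0.0003,0.0015,0,0]' >/dev/null; python3 look.py
```

```text
y 89.4 Fy -6.7 F [ 0.7 -6.9  0.2] t 10.02 hub [433. 212.] pointer 162 green 170 red 54
y 90.8 Fy -9.0 F [ 0.2 -9.2 -0.1] t 10.23 hub [433. 215.] pointer 164 green 170 red 55
```

The force fell from 12 to 7 N and the pointer jumped, so the switch has clicked. I'll add 2 mm for margin and hold.

```bash
python3 -m pendant '[0.0003,0.002,0,0,0.0003,0.002,0,0]' >/dev/null; python3 look.py
python3 -m pendant '[0,0,0,0,0,0,0,0,0,0,0,0,0,0,0,0,0,0,0,0]' >/dev/null; python3 look.py w5
python3 -c "
import cv2;a=cv2.imread('pics/w5.png')[140:290,310:510];cv2.imwrite('pics/w5c.png',cv2.resize(a,None,fx=3,fy=3,interpolation=cv2.INTER_CUBIC))"
```

```text
y 91.9 Fy -11.7 F [ -0.3 -11.8   0.6] t 10.45 hub [433. 217.] pointer 165 green 170 red 59
y 91.6 Fy -10.5 F [ -0.3 -10.6   0.7] t 10.92 hub [433. 216.] pointer 164 green 170 red 54
```

View pics/w5c.png

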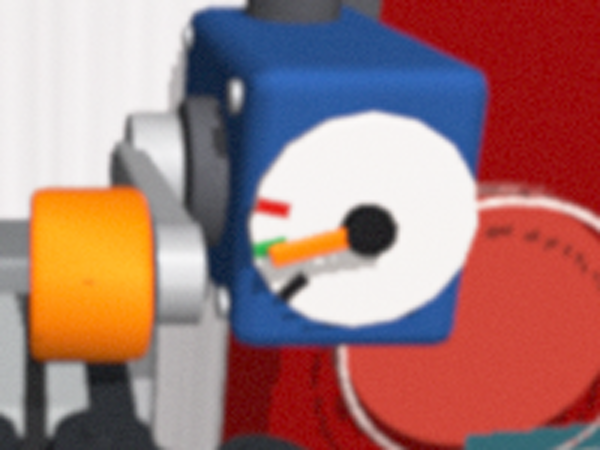

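The pointer tip is at (270,257), just short of the green mark at (258,248), which reads about 0.42–0.45. I'll push a little further, up to green.

```bash
python3 -m pendant '[0.0003,0.002,0,0,0.0003,0.002,0,0,0.0003,0.002,0,0]' >/dev/null; python3 look.py
python3 -m pendant '[0.0003,0.002,0,0,0.0003,0.002,0,0,0.0003,0.002,0,0]' >/dev/null; python3 look.py
```

```text
y 93.1 Fy -11.3 F [ -0.6 -11.4   1.4] t 11.22 hub [433. 219.] pointer 167 green 170 red 60
y 94.7 Fy -13.2 F [ -1.  -13.2  -0.3] t 11.52 hub [432. 222.] pointer 170 green 170 red 67
```

```bash
python3 -m pendant '[0,0,0,0,0,0,0,0,0,0,0,0,0,0,0,0,0,0,0,0]' >/dev/null
python3 -m pendant '[0,0,0,0,0,0,0,0,0,0,0,0,0,0,0,0,0,0,0,0]' >/dev/null; python3 look.py
python3 -m pendant '[0,0,0,0,0,0,0,0,0,0,0,0]' >/dev/null; python3 look.py
python3 -m pendant '[-0.0012,-0.007,0,0,-0.0025,-0.015,0,0,-0.0037,-0.022,0,0,-0.005,-0.030,0,0,-0.0062,-0.037,0,0]'>/dev/null; python3 look.py
python3 -m pendant '[-0.0012,-0.007,0,0,-0.0025,-0.015,0,0,-0.0037,-0.022,0,0,-0.0053,-0.032,0,0,-0.0053,-0.032,0,0]'>/dev/null; python3 look.py
python3 -m pendant '[0,0,0.03,0,0,0,0.06,0,0,0,0.1,0,0,0,0.1,0,0,0,0.1,0]'
python3 look.py w6
python3 - <<'E'
from h import *
p,d=imaging.snapshot("top"); cv2.imwrite("pics/t6.png",np.vstack([p[180:320,200:520,::-1].repeat(2,0).repeat(2,1),cv2.imread("pics/w6.png")[:300]]))
E
```

```text
y 94.6 Fy -12.1 F [ -0.7 -12.2   0.8] t 12.40 hub [432. 222.] pointer 169 green 170 red 64
y 94.6 Fy -12.5 F [ -0.2 -12.6   0.5] t 12.70 hub [432. 222.] pointer 169 green 170 red 68
y 63.5 Fy -2.0 F [ 0.7 -2.1 -0.2] t 13.17 hub [438. 165.] pointer 137 green 168 red 359
y 28.4 Fy -0.7 F [-0.1 -0.7 -0.5] t 13.63 hub [446.  92.] pointer 135 green 166 red 17
time_s: 14.1
tcp_pos: [532.5, -30.9, 221.0]
tcp_rot: [2.397, 2.025, 0.007]
wrist_force: [-0.5, -0.3, -0.4]
gripper_width: -0.3
gripper_force: 0.0
y 32.0 Fy -0.4 F [-0.5 -0.3 -0.4] t 14.10 hub [393.  98.] pointer 134 green 166 red 10
```

View pics/t6.png

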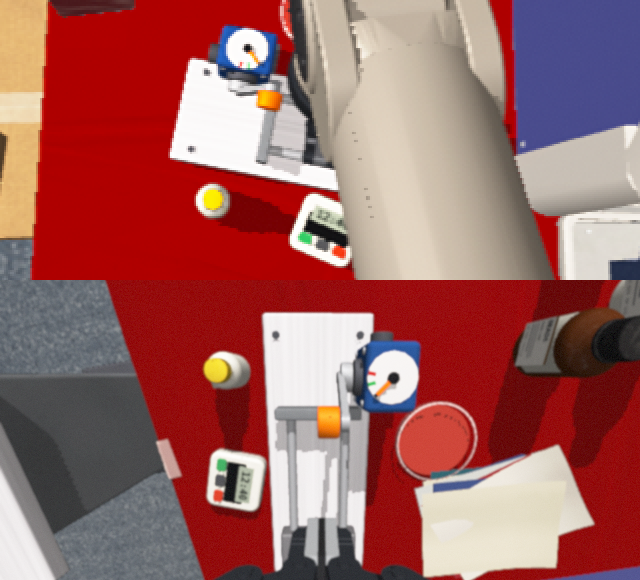

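The top half of the picture shows the roller back at rest at (268,98) and the pointer on the black mark. In the wrist half, the timer (236,480), bottle (225,370) and dish (435,440) are undisturbed. The arm is clear, so I'm handing in.

```bash
python3 -c "
from workcell import arm
print(arm.finish_job())"
```

```text
the job is handed in; nothing more can be done
None
```

The carriage is parked against its stop, and the switch was pushed to its click, held for about 1.2 s at the green mark (about 0.55, short of the red), and let spring back to 0; the job was handed in with the arm clear and the bench items undisturbed in the last pictures (amber bottle only partly in view).

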